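# Hardness reading on the cured terracotta repair

### The job

Two mended terracotta blocks stand on the bench; one is still curing under the steel cylinder weight, so leave it alone. Take the spring hardness gauge out of its wooden holder, set its tip in the middle of the round fill on the sloping face of the other block (the one carrying only the flat cork tag), with the gauge square to that face, and press gently until the plunger is about half way in, never against its stop. The job ends holding: the program finishes with the gauge still held there, steady and pressed; all along, do not disturb the weight, the tag, the jar or the brush.

Things in the scene. Friction and masses are not known exactly. Their poses are not given: they have to be found in the camera images.
- block_a: Mended terracotta block, fixed, 110 mm wide (y). Origin on the table under the ridge where its two upper faces meet; x to its back, z up. Behind the ridge (x 0 to 70 mm) a level top, 70 mm high, carrying the weight or the tag; in front a flat face 70 mm long sloping down towards -x (the robot) at 20 degrees, with a flush round whitish fill, 20 mm across, in its middle.
- block_b: Mended terracotta block, fixed, 110 mm wide (y). Origin on the table under the ridge where its two upper faces meet; x to its back, z up. Behind the ridge (x 0 to 70 mm) a level top, 70 mm high, carrying the weight or the tag; in front a flat face 70 mm long sloping down towards -x (the robot) at 30 degrees, with a flush round whitish fill, 20 mm across, in its middle.
- spot_a (a point): Centre of the round fill (20 mm across) on the sloping face of block_a, on the surface. z is the surface normal pointing out of the face, x points up the slope, y level across it.
- spot_b (a point): Centre of the round fill (20 mm across) on the sloping face of block_b, on the surface. z is the surface normal pointing out of the face, x points up the slope, y level across it.
- weight: Plain steel cylinder, 38 mm diameter, 45 mm tall, loose, upright on the level top of the block that is still curing (about 40 mm behind the ridge). Origin at the centre of its underside.
- tag: Flat cork disc, 36 mm diameter, 6 mm thick, loose, on the level top of the block that is ready to be measured (about 40 mm behind the ridge). Origin at the centre of its underside.
- holder: Fixed wooden block 70 x 70 mm, 65 mm high, with a 23 mm upright through hole in the middle that the gauge hangs in. Origin at the centre of its underside.
- gauge: Loose pen-type gauge, about 170 g, upright in the holder. Origin on its axis, under the collar (at the holder's top); z up the barrel, away from the tip. Grey barrel 26 x 26 mm (sides along x, y), z = 10 to 90 mm: grip about z = 50. Black collar, 36 mm diameter, z = 0 to 10. Steel nose, 18 mm diameter, z = 0 to -30, in the hole; below it a thin steel plunger to z = -55.
- gauge_tip (a point): Round end of the plunger (8 mm diameter), on the gauge's axis, 55 mm below the gauge's origin when out; it moves with the plunger and turns with the gauge.
- plunger (a joint): How far the spring plunger is pushed into the gauge's nose, in m: 0 = fully out (25 mm showing), 0.016 = at its stop. The spring starts at 1 N and adds 0.35 N per mm: 3.9 N at half way (0.008).
- jar: Bystander: lidded glass jar, 70 mm diameter, 85 mm tall, loose, beyond the holder. Origin at the centre of its underside.
- brush: Bystander: brush with a green handle, 190 mm long, loose, lying near the robot. Origin on the underside at its middle.

How it is judged:
On the way:
1. the gauge is drawn clear out of its holder, held in the fingers (height (world z) of gauge_tip above 0.067 m and contact force between the fingers and gauge above 2 N and contact force between gauge and holder below 0.2 N), for 0.2 s.
At the end, for the whole second after the job is handed in: The gauge is held in the fingers, at rest and clear of its holder, its tip within 8 mm of the centre of the fill on the block without the weight, its axis within 8 degrees of the face's normal, pressing with 1.2 to 8 N and the plunger 4 to 12 mm in, through the last second (((not (horizontal distance between weight and block_a below 0.1 m) and distance between gauge_tip and spot_a below 0.008 m and angle between the z axis of gauge and the z axis of spot_a, either way round below 0.14 rad and contact force between gauge and block_a between 1.2 and 8 N) or (not (horizontal distance between weight and block_b below 0.1 m) and distance between gauge_tip and spot_b below 0.008 m and angle between the z axis of gauge and the z axis of spot_b, either way round below 0.14 rad and contact force between gauge and block_b between 1.2 and 8 N)) and value of joint plunger between 0.004 and 0.012 m and contact force between the fingers and gauge above 2 N and contact force between gauge and holder below 0.2 N and linear speed of gauge below 0.01 m/s); the arm keeps its last pose, push and grip.
It fails at once if the gauge or the robot touches the block that is under the weight ((horizontal distance between weight and block_a below 0.1 m and contact force between gauge and block_a above 0.5 N) or (horizontal distance between weight and block_a below 0.1 m and contact force between the fingers and block_a above 0.5 N) or (horizontal distance between weight and block_a below 0.1 m and contact force between the arm and block_a above 0.5 N) or (horizontal distance between weight and block_b below 0.1 m and contact force between gauge and block_b above 0.5 N) or (horizontal distance between weight and block_b below 0.1 m and contact force between the fingers and block_b above 0.5 N) or (horizontal distance between weight and block_b below 0.1 m and contact force between the arm and block_b above 0.5 N)).
It fails at once if the plunger is driven against its stop (value of joint plunger above 0.0155 m).
It fails at once if the gauge is pressed on a block with more than 15 N (contact force between gauge and block_a above 15 N or contact force between gauge and block_b above 15 N).
It fails at once if the weight, tag, jar or brush is disturbed (moved more than 15 mm) (distance of any of weight, tag, jar, brush from where it was at the start of the episode above 0.015 m).
It also fails if it takes over 32 s, if anything falls off the work surface, if the arm or the gripper's body presses on something with over 40 N, if the wrist force passes 120 N, or if a joint passes its speed limit or range.

### The arm

A 6-joint arm with a two-finger parallel gripper is mounted at the origin on the work surface. World frame = base frame: x ahead of the robot, y to its left, z up, the work surface at z = 0. Lengths are in m, angles in rad, forces in N, time in s.
With the tool pointing down it reaches from about 0.375 to 0.975 m from the base axis. Payload 3.8 kg.
Tool frame: the origin (TCP) lies on the mounting face of the last link; the fingertips stand 173 mm ahead of it and the grasp point (between the pads) lies 155 mm ahead of it (bot.hold_point_z is the distance from the TCP to the grasp point, in m); z points along the fingers, y is the line along which they close (so a half turn about z gives the same grasp; the last joint's range is limited). The gripper opens to 85 mm and grips with 20 to 120 N. Pads are 22 mm wide; open, the fingers measure 114 mm over their backs; the gripper's body (76 mm by 85 mm) begins 54 mm behind the grasp point. The pads swing forward as they close: fully open they stand 13 mm farther back than shut.
Start: joints at [1.258, 0.264, 1.604, -0, 1.274, -0.037], TCP at [0.184, 0.649, 0.405] pointing down, gripper open.
Joint ranges: [-2.63, 2.63], [-0.94, 2.18], [0.31, 2.57], [-1.31, 4.45], [0, 2.66], [-2.55, 2.55]. Speed limits (rad/s): [2.57, 2.57, 3.14, 3.14, 3.14, 3.14].

### API

Orientations are given as a rotation vector (axis times angle).
In Python, from workcell import bot, optics gives the robot as it stands.
- The arm moves only by the shell command python3 -m jog 'ROWS' [OPENING] [FORCE]. ROWS is JSON, a list of rows, each an object of numbers: "dx", "dy", "dz": the shift along the tool's x, y, z in mm; "ax", "ay", "az": the turn, a rotation vector about the tool's x, y, z in degrees. A call has 1 to 20 rows; each row shifts and turns the commanded pose from where the row before left it, along the tool's axes as they then stand; what a row does not reach is not made up. A row lasts 1/12 s, in which the tool goes at most 41.7 mm and 7.16 degrees, less where a joint would pass 70% of its speed; a pose out of reach is approached as far as the arm can. A call with a gripper value outside its range is refused whole. OPENING is the opening, from 0 (shut) to 1 (fully open), set as the call begins (- or left out, the last holds). The fingers move at their own pace and stop on an object; FORCE is the grip in N (left out, the last holds). Time passes only in rows, so rows that do not move let the fingers close. It gives the time, the measured TCP pose, the force, the opening and the grip force at its end, in the units of the state.
- bot.read_state(): the state, without advancing time (a new reading comes with each control period).
- optics.read_camera(name): name is "side" or "top"; returns a dict with "img" (400x640x3 uint8, red, green, blue), "vertical_fov" (degrees; the focal length in pixels is half the picture's height over the tangent of half this angle, whatever the lens; pixels are square), "cx", "cy" (the principal point, pixels), "R" (3x3) and "t" (3): a world point X has camera coordinates R X + t. Camera axes: x right, y down, z forward; pixel columns grow to the right and rows downward; lengths in m; the calibration is good to about 2 mm. A picture is of the moment at which its call begins. There is no depth.
- bot.finish_job(): hands the job in; it is judged then, once.
The state is a dict: "time": time; "q": joint angles; "joint_vel": joint speeds; "joint_torque": joint torques, N m; "tool_pos": TCP position; "tcp_rot": TCP orientation; "wrist_force": force on the tool from outside, world axes, zero at the start; "torque": the same for the moment, N m; "width": opening from 0.0 (shut) to 1.0 (fully open); "grip_force": force on a finger pad.
Only numpy, scipy, OpenCV 4.12 (cv2) and the standard library are available. Lean on these libraries where they do the work, as an engineer would, in place of code of your own. Each camera call takes 0.05 s, during which the arm holds its last target. There are 200 camera calls.

## Working session

There is one attempt and no reset: what is moved stays moved. The work goes in short steps, Python scripts to look and compute and a shell command to move; the robot and the scene stay as the last step left them, time stands still between calls to the robot, and variables do not carry over. Pictures are saved under pics/ and viewed, at most 10 in all, crops included, and the job is handed in when it is done.

```bash
mkdir -p pics; ls
python3 - <<'E'
from workcell import bot, optics
import cv2, numpy as np
for n in ("side","top"):
    c=optics.read_camera(n); cv2.imwrite(f"pics/{n}0.png",c["img"][:,:,::-1])
    np.savez(f"{n}0.npz",**c); print(n,c["vertical_fov"],c["cx"],c["cy"],np.round(c["R"],3).tolist(),np.round(c["t"],3), np.round(-c["R"].T@c["t"],3), [k for k in c])
print(bot.read_state(), bot.hold_point_z)
E
```

```text
pics
side 57.20462322760757 317.0167885289362 204.40994839719238 [[0.828, -0.561, -0.006], [-0.352, -0.511, -0.785], [0.437, 0.652, -0.62]] [-0.455  0.236  0.584] [ 0.205 -0.515  0.545] ['img', 'vertical_fov', 'cx', 'cy', 'R', 't']
top 51.36935003331719 315.89590356579646 206.27596173051927 [[-0.018, -1.0, -0.008], [-0.989, 0.019, -0.148], [0.148, 0.005, -0.989]] [0.011 0.54  0.954] [ 0.393 -0.005  1.023] ['img', 'vertical_fov', 'cx', 'cy', 'R', 't']
{'time': 0.1, 'q': array([ 1.25811126e+00,  2.64689592e-01,  1.60525552e+00, -2.03953871e-06,
        1.27367958e+00, -3.68854080e-02]), 'joint_vel': array([-0.00045007, -0.00266423, -0.00308741,  0.00016724, -0.00090353,
        0.00046092]), 'joint_torque': array([-2.54942597e-05, -5.16705894e+01, -3.68590450e+01, -1.29437090e-04,
        6.27622809e-03,  3.77971190e-06]), 'tool_pos': array([0.18371105, 0.64919787, 0.40346845]), 'tcp_rot': array([-0.43180388, -3.11141959,  0.00314347]), 'wrist_force': array([ 0.23308852,  0.76542108, -1.44283783]), 'torque': array([ 0.04873669, -0.00901377,  0.0108852 ]), 'grip_force': 0.0, 'width': 1.0018920831615796} 0.1547
```

View pics/side0.png

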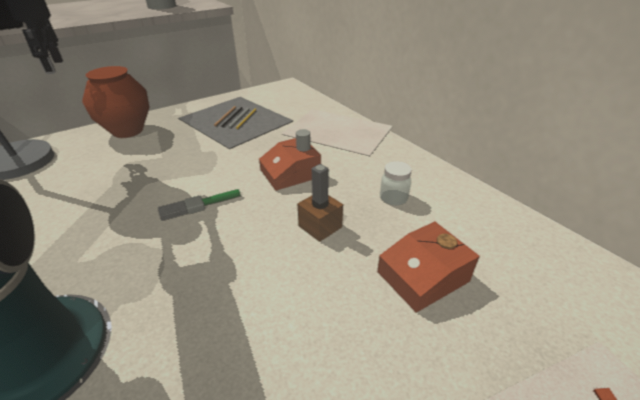

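View pics/top0.png

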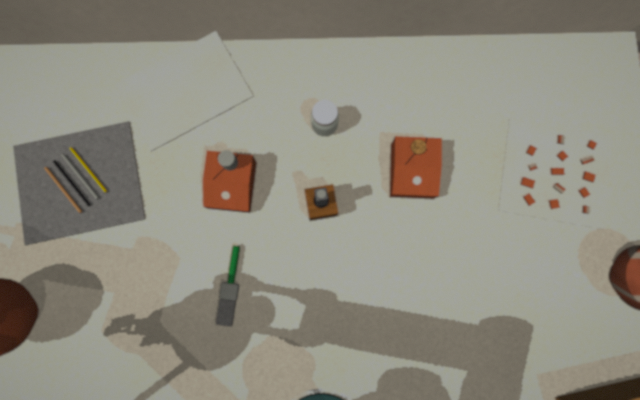

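The side view shows the target block with its fill at (413,263) and tag at (448,241). The weighted block is at about (290,160), and the gauge in its holder at about (320,200). In the top view the target fill is at (417,181), the tag at (419,147), the gauge top at about (321,193), and the weight at (227,158). Next I'll zoom in on the details.

```bash
cat > h.py <<'E'
import numpy as np, cv2
def load(n):
    d=np.load(n); return {k:d[k] for k in d}
def f(c): return c["img"].shape[0]/2/np.tan(np.radians(float(c["vertical_fov"]))/2)
def ray(c,p):
    d=c["R"].T@np.array([(p[0]-c["cx"])/f(c),(p[1]-c["cy"])/f(c),1.]); return -c["R"].T@c["t"], d/np.linalg.norm(d)
def tri(c1,p1,c2,p2):
    A=0;b=0;L=[ray(c1,p1),ray(c2,p2)]
    for o,d in L:
        M=np.eye(3)-np.outer(d,d);A=A+M;b=b+M@o
    X=np.linalg.solve(A,b); return X,max(np.linalg.norm(np.cross(d,X-o)) for o,d in L)
def onz(c,p,z):
    o,d=ray(c,p); return o+d*(z-o[2])/d[2]
def proj(c,X):
    x=c["R"]@np.asarray(X)+c["t"]; return np.array([c["cx"],c["cy"]])+f(c)*x[:2]/x[2]
E
python3 - <<'E'
import cv2,numpy as np
from h import *
s,t=load("side0.npz"),load("top0.npz")
def crop(c,x,y,w,h,k): return cv2.resize(c["img"][y:y+h,x:x+w,::-1],None,fx=k,fy=k,interpolation=cv2.INTER_CUBIC)
a=crop(s,370,215,120,100,3);b=crop(s,285,155,70,90,3)[:300];b=crop(s,285,155,120,100,3)
d=crop(t,365,120,120,100,3);e=crop(t,275,150,120,100,3)
cv2.imwrite("pics/crops.png",np.vstack([np.hstack([a,b]),np.hstack([d,e])])[:600,:800])
for n,c,(x0,y0,x1,y1) in (("side",s,(370,215,490,315)),("top",t,(380,125,450,205))):
    im=c["img"][y0:y1,x0:x1]; hsv=cv2.cvtColor(im,cv2.COLOR_RGB2HSV)
    red=((hsv[...,1]>120)&((hsv[...,0]<12)|(hsv[...,0]>170))).astype(np.uint8)
    cn=max(cv2.findContours(red,0,2)[0],key=cv2.contourArea)
    print(n,"block poly",(cv2.approxPolyDP(cn,4,True)[:,0]+[x0,y0]).tolist())
    hull=cv2.drawContours(np.zeros_like(red),[cv2.convexHull(cn)],-1,1,-1)
    w=((hsv[...,1]<70)&(hsv[...,2]>130)&(cv2.erode(hull,np.ones((3,3)))>0)).astype(np.uint8)
    k,_,st,ce=cv2.connectedComponentsWithStats(w)
    for i in range(1,k):
        if st[i,4]>15: print(" fill",st[i],ce[i]+[x0,y0])
E
```

```text
side block poly [[435, 222], [380, 255], [379, 271], [415, 310], [467, 281], [478, 256], [456, 239], [458, 245], [452, 249], [440, 246], [436, 237], [450, 234]]
 fill [38 43 12 10 92] [413.38043478 262.40217391]
top block poly [[396, 137], [391, 195], [437, 195], [440, 139]]
 fill [33 51  8  9 53] [416.62264151 180.16981132]
```

View pics/crops.png

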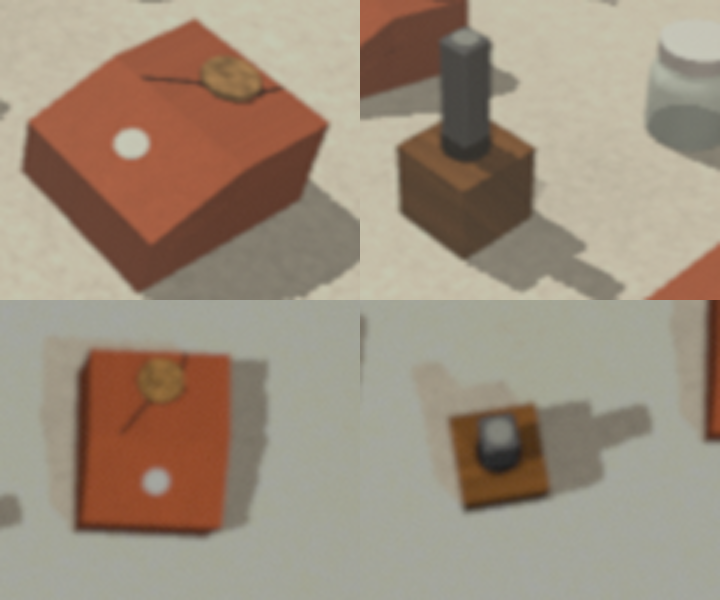

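The crops show the gauge hanging upright in the holder, with both turned about 8° in the top view. The target block is turned only slightly, and its corners are clear in both views. I'll triangulate these points next.

Run:
```python
from h import *
s,t=load("side0.npz"),load("top0.npz")
S=lambda u,v:(370+(u-1)/3,215+(v-1)/3); T=lambda u,v:(365+(u-1)/3,120+(v-301)/3)
S2=lambda u,v:(285+(u-361)/3,155+(v-1)/3); T2=lambda u,v:(275+(u-361)/3,150+(v-301)/3)
P={"fill":((413.4,262.4),(416.6,180.2)),"BL":(S(195,20),T(90,350)),"BR":(S(328,124),T(230,355)),"FL":(S(28,123),T(77,525)),"FR":(S(152,245),T(220,530)),
"gtop":(S2(466,39),T2(498,432)),"hL":(S2(398,148),T2(449,416)),"hF":(S2(464,192),T2(463,504)),"hR":(S2(534,149),T2(549,489)),}
X={}
for k,(a,b) in P.items():
    X[k],e=tri(s,a,t,b); print(k,np.round(X[k]*1e3,1),round(e*1e3,1),np.round(a,1),np.round(b,1))
y=lambda a,b:np.degrees(np.arctan2(*(X[b]-X[a])[[1,0]]))
print("block yaw",y("FL","BL"),y("FR","BR"),y("BR","BL")-90,y("FR","FL")-90,"len",np.linalg.norm((X["FL"]-X["BL"])[:2]),"wid",np.linalg.norm((X["FL"]-X["FR"])[:2]))
print("holder yaw",y("hF","hL"),y("hF","hR"),y("hF","hL")-90)
# gauge silhouettes
for n,c,(x0,y0,x1,y1) in (("side",s,(300,155,345,215)),("top",t,(305,180,340,215))):
    hsv=cv2.cvtColor(c["img"][y0:y1,x0:x1],cv2.COLOR_RGB2HSV)
    m=((hsv[...,1]<60)&(hsv[...,2]<150)).astype(np.uint8)
    k,_,st,ce=cv2.connectedComponentsWithStats(m)
    i=1+np.argmax(st[1:,4]); print(n,st[i],ce[i]+[x0,y0])
for z in (.155,): print("gtop onz side/top",onz(s,P["gtop"][0],z),onz(t,P["gtop"][1],z))
for k in("hL","hF","hR"): print(k,onz(s,P[k][0],.065),onz(t,P[k][1],.065))
```

```text
fill [ 595.2 -238.6   58.6] 0.1 [413.4 262.4] [416.6 180.2]
BL [ 700.9 -190.2   68.4] 0.3 [434.7 221.3] [394.7 136.3]
BR [ 693.4 -299.6   69.5] 0.6 [479. 256.] [441.3 138. ]
FL [ 566.5 -179.3   41. ] 1.8 [379.  255.7] [390.3 194.7]
FR [ 558.7 -291.2   45.5] 1.0 [420.3 296.3] [438.  196.3]
gtop [550.2 -10.7 153.9] 0.0 [320.  167.7] [320.7 193.7]
hL [556.9  38.7  37.7] 29.9 [297.3 204. ] [304.3 188.3]
hF [535.3   7.7  12.7] 21.2 [319.3 218.7] [309.  217.7]
hR [538.1 -62.1  96.8] 25.4 [342.7 204.3] [337.7 212.7]
block yaw -4.634011227480227 -3.5852453278754575 -3.9152618589785675 -4.0059833002398335 len 0.13486888239136643 wid 0.11216830504740884
holder yaw 55.166814477665575 -87.74077945895708 -34.833185522334425
side [  0   9  37  44 848] [318.6509434  185.49528302]
top [ 10   8  13  19 203] [320.72413793 196.87684729]
gtop onz side/top [ 0.54924915 -0.01202868  0.155     ] [ 0.55005062 -0.01068747  0.155     ]
hL [0.50912237 0.01434547 0.065     ] [0.57979715 0.02675556 0.065     ]
hF [ 0.52052153 -0.05134213  0.065     ] [0.51029137 0.01690747 0.065     ]
hR [ 0.58732258 -0.04087178  0.065     ] [ 0.52070389 -0.04989917  0.065     ]
```

```bash
cat > plan.py <<'E'
import numpy as np
from scipy.spatial.transform import Rotation as Ro
from workcell import bot
def state():
    s=bot.read_state(); return np.array(s["tool_pos"]),Ro.from_rotvec(s["tcp_rot"]),s
def frame(yang,z=(0,0,-1)):
    "tool rotation with z axis given, y axis nearest to heading yang (deg)"
    z=np.array(z,float);z/=np.linalg.norm(z);a=np.radians(yang);y=np.array([np.cos(a),np.sin(a),0]);y-=z*(y@z);y/=np.linalg.norm(y)
    return Ro.from_matrix(np.stack([np.cross(y,z),y,z],1))
def step(p,R,tp,tR):
    print("shift in tool axes mm",np.round(R.inv().apply(np.array(tp)-p)*1e3,1),"then turn deg",np.round((R.inv()*tR).as_rotvec(degrees=True),2))
E
python3 - <<'E'
from h import *; from plan import *
s=load("side0.npz");S2=lambda u,v:(285+(u-361)/3,155+(v-1)/3)
C=[onz(s,S2(*q),.155)[:2] for q in((443,40),(465,28),(490,40),(466,50))]
for a,b in((0,1),(3,2),(3,0),(2,1)): print(np.linalg.norm(C[b]-C[a]),np.degrees(np.arctan2(*(C[b]-C[a])[::-1])))
p,R,_=state(); print(R.as_matrix().round(3).tolist())
step(p,R,(.550,-.011,.40),frame(8.6))
E
```

```text
0.020522148792153687 11.091220765419832
0.01965238632837504 2.6107545356717847
0.0191994680337553 107.05847719991257
0.022012489474848893 103.46400583818149
[[-0.962, 0.272, -0.001], [0.272, 0.962, -0.002], [0.0, -0.002, -1.0]]
shift in tool axes mm [-532.2 -535.5    4.5] then turn deg [-1.10e-01  6.00e-02  6.56e+01]
```

```bash
python3 -m jog '[{"dx":-28,"dy":-28.2},{"dx":-28,"dy":-28.2},{"dx":-28,"dy":-28.2},{"dx":-28,"dy":-28.2},{"dx":-28,"dy":-28.2},{"dx":-28,"dy":-28.2},{"dx":-28,"dy":-28.2},{"dx":-28,"dy":-28.2},{"dx":-28,"dy":-28.2},{"dx":-28,"dy":-28.2},{"dx":-28,"dy":-28.2},{"dx":-28,"dy":-28.2},{"dx":-28,"dy":-28.2},{"dx":-28,"dy":-28.2},{"dx":-28,"dy":-28.2},{"dx":-28,"dy":-28.2},{"dx":-28,"dy":-28.2},{"dx":-28,"dy":-28.2},{"dx":-28,"dy":-28.2}]' 1 && python3 -m jog '[{"az":6.56},{"az":6.56},{"az":6.56},{"az":6.56},{"az":6.56},{"az":6.56},{"az":6.56},{"az":6.56},{"az":6.56},{"az":6.56},{},{},{}]'
python3 - <<'E'
from plan import *
p,R,s=state(); print(p,s["time"],s["wrist_force"]); step(p,R,(.550,-.011,.27),frame(8.6))
E
```

```text
[0.18371105 0.64919787 0.40346845] 0.1 [ 0.23308852  0.76542108 -1.44283783]
shift in tool axes mm [-532.2 -535.2  134.5] then turn deg [-1.10e-01  6.00e-02  6.56e+01]invalid input
```

```bash
python3 -m jog '[{"dx":-28,"dy":-28.2}]'; echo "rc $?"; python3 -m jog '[{"dx":-28,"dy":-28.2,"dz":0,"ax":0,"ay":0,"az":0}]'; echo "rc $?"
```

```text
rc 1
time: 0.18
tool_pos: [0.2008, 0.6179, 0.4032]
tcp_rot: [-0.426, -3.11, -0.003]
wrist_force: [1.1, 0.2, 0.3]
width: 1.0
grip_force: 0.0
rc 0invalid input
```

All six keys are required, and that one row has moved the arm. I'll do the remaining 18 translation rows now.

```bash
python3 -m jog '[{"dx":-28,"dy":-28.2,"dz":0,"ax":0,"ay":0,"az":0},{"dx":-28,"dy":-28.2,"dz":0,"ax":0,"ay":0,"az":0},{"dx":-28,"dy":-28.2,"dz":0,"ax":0,"ay":0,"az":0},{"dx":-28,"dy":-28.2,"dz":0,"ax":0,"ay":0,"az":0},{"dx":-28,"dy":-28.2,"dz":0,"ax":0,"ay":0,"az":0},{"dx":-28,"dy":-28.2,"dz":0,"ax":0,"ay":0,"az":0},{"dx":-28,"dy":-28.2,"dz":0,"ax":0,"ay":0,"az":0},{"dx":-28,"dy":-28.2,"dz":0,"ax":0,"ay":0,"az":0},{"dx":-28,"dy":-28.2,"dz":0,"ax":0,"ay":0,"az":0},{"dx":-28,"dy":-28.2,"dz":0,"ax":0,"ay":0,"az":0},{"dx":-28,"dy":-28.2,"dz":0,"ax":0,"ay":0,"az":0},{"dx":-28,"dy":-28.2,"dz":0,"ax":0,"ay":0,"az":0},{"dx":-28,"dy":-28.2,"dz":0,"ax":0,"ay":0,"az":0},{"dx":-28,"dy":-28.2,"dz":0,"ax":0,"ay":0,"az":0},{"dx":-28,"dy":-28.2,"dz":0,"ax":0,"ay":0,"az":0},{"dx":-28,"dy":-28.2,"dz":0,"ax":0,"ay":0,"az":0},{"dx":-28,"dy":-28.2,"dz":0,"ax":0,"ay":0,"az":0},{"dx":-28,"dy":-28.2,"dz":0,"ax":0,"ay":0,"az":0}]' && python3 -m jog '[{"dx":0,"dy":0,"dz":0,"ax":0,"ay":0,"az":6.56},{"dx":0,"dy":0,"dz":0,"ax":0,"ay":0,"az":6.56},{"dx":0,"dy":0,"dz":0,"ax":0,"ay":0,"az":6.56},{"dx":0,"dy":0,"dz":0,"ax":0,"ay":0,"az":6.56},{"dx":0,"dy":0,"dz":0,"ax":0,"ay":0,"az":6.56},{"dx":0,"dy":0,"dz":0,"ax":0,"ay":0,"az":6.56},{"dx":0,"dy":0,"dz":0,"ax":0,"ay":0,"az":6.56},{"dx":0,"dy":0,"dz":0,"ax":0,"ay":0,"az":6.56},{"dx":0,"dy":0,"dz":0,"ax":0,"ay":0,"az":6.56},{"dx":0,"dy":0,"dz":0,"ax":0,"ay":0,"az":6.56},{"dx":0,"dy":0,"dz":0,"ax":0,"ay":0,"az":0},{"dx":0,"dy":0,"dz":0,"ax":0,"ay":0,"az":0},{"dx":0,"dy":0,"dz":0,"ax":0,"ay":0,"az":0}]'
python3 - <<'E'
from plan import *
p,R,s=state(); print(p,s["time"],s["wrist_force"],s["q"]); step(p,R,(.550,-.011,.27),frame(8.6))
E
```

```text
time: 1.68
tool_pos: [0.5501, -0.0129, 0.4043]
tcp_rot: [-0.432, -3.111, -0.0]
wrist_force: [0.9, 0.3, 0.9]
width: 0.998
grip_force: 0.0
time: 2.77
tool_pos: [0.5497, -0.0109, 0.4044]
tcp_rot: [-2.045, -2.384, 0.001]
wrist_force: [0.4, -0.7, 0.6]
width: 0.996
grip_force: 0.0
[ 0.54967464 -0.01093573  0.40439098] 2.7667 [ 0.44677196 -0.71054322  0.58903768] [-6.51957277e-02  2.76511603e-02  1.87336136e+00 -8.72851740e-06
  1.24110692e+00 -2.18024308e-01]
shift in tool axes mm [-1.000e-01  4.000e-01  1.344e+02] then turn deg [-0.03 -0.01  0.16]
```

```bash
python3 -m jog '[{"dx":0,"dy":0.4,"dz":24,"ax":0,"ay":0,"az":0},{"dx":0,"dy":0,"dz":24,"ax":0,"ay":0,"az":0},{"dx":0,"dy":0,"dz":24,"ax":0,"ay":0,"az":0},{"dx":0,"dy":0,"dz":20,"ax":0,"ay":0,"az":0},{"dx":0,"dy":0,"dz":16,"ax":0,"ay":0,"az":0},{"dx":0,"dy":0,"dz":14,"ax":0,"ay":0,"az":0},{"dx":0,"dy":0,"dz":12,"ax":0,"ay":0,"az":0},{"dx":0,"dy":0,"dz":0,"ax":0,"ay":0,"az":0},{"dx":0,"dy":0,"dz":0,"ax":0,"ay":0,"az":0},{"dx":0,"dy":0,"dz":0,"ax":0,"ay":0,"az":0}]' && python3 -m jog '[{"dx":0,"dy":0,"dz":0,"ax":0,"ay":0,"az":0},{"dx":0,"dy":0,"dz":0,"ax":0,"ay":0,"az":0},{"dx":0,"dy":0,"dz":0,"ax":0,"ay":0,"az":0},{"dx":0,"dy":0,"dz":0,"ax":0,"ay":0,"az":0},{"dx":0,"dy":0,"dz":0,"ax":0,"ay":0,"az":0},{"dx":0,"dy":0,"dz":0,"ax":0,"ay":0,"az":0},{"dx":0,"dy":0,"dz":0,"ax":0,"ay":0,"az":0},{"dx":0,"dy":0,"dz":0,"ax":0,"ay":0,"az":0},{"dx":0,"dy":0,"dz":0,"ax":0,"ay":0,"az":0},{"dx":0,"dy":0,"dz":0,"ax":0,"ay":0,"az":0},{"dx":0,"dy":0,"dz":0,"ax":0,"ay":0,"az":0},{"dx":0,"dy":0,"dz":0,"ax":0,"ay":0,"az":0}]' 0.15 60
python3 - <<'E'
from plan import *
p,R,s=state(); print(p,R.as_rotvec(),s["time"],s["wrist_force"],s["torque"],s["width"],s["grip_force"])
E
```

```text
time: 3.6
tool_pos: [0.5507, -0.0109, 0.2716]
tcp_rot: [2.047, 2.381, 0.001]
wrist_force: [0.6, -0.0, -0.0]
width: 0.999
grip_force: 0.0
time: 4.6
tool_pos: [0.5504, -0.0109, 0.2712]
tcp_rot: [2.048, 2.381, 0.001]
wrist_force: [-0.8, -0.0, 5.3]
width: 0.3
grip_force: 59.1
[ 0.55043065 -0.01088166  0.27120216] [2.04820400e+00 2.38134468e+00 6.60250687e-04] 4.6 [-0.77841642 -0.0249726   5.29191053] [ 0.00953207  0.12358197 -0.0065816 ] 0.2997221374290782 59.07840013504028
```

```bash
python3 -m jog '[{"dx":0,"dy":0,"dz":-6,"ax":0,"ay":0,"az":0},{"dx":0,"dy":0,"dz":-12,"ax":0,"ay":0,"az":0},{"dx":0,"dy":0,"dz":-16,"ax":0,"ay":0,"az":0},{"dx":0,"dy":0,"dz":-16,"ax":0,"ay":0,"az":0},{"dx":0,"dy":0,"dz":-16,"ax":0,"ay":0,"az":0},{"dx":0,"dy":0,"dz":-16,"ax":0,"ay":0,"az":0},{"dx":0,"dy":0,"dz":-16,"ax":0,"ay":0,"az":0},{"dx":0,"dy":0,"dz":-12,"ax":0,"ay":0,"az":0},{"dx":0,"dy":0,"dz":0,"ax":0,"ay":0,"az":0},{"dx":0,"dy":0,"dz":0,"ax":0,"ay":0,"az":0},{"dx":0,"dy":0,"dz":0,"ax":0,"ay":0,"az":0},{"dx":0,"dy":0,"dz":0,"ax":0,"ay":0,"az":0},{"dx":0,"dy":0,"dz":0,"ax":0,"ay":0,"az":0}]'
python3 - <<'E'
from plan import *; from h import *; from workcell import optics
c=optics.read_camera("side"); np.savez("side1.npz",**c)
cv2.imwrite("pics/side1.png",cv2.resize(c["img"][90:240,240:420,::-1],None,fx=4,fy=4,interpolation=cv2.INTER_CUBIC))
p,R,s=state(); print(p,s["time"],s["wrist_force"],s["torque"],s["width"],s["grip_force"])
g=p+R.apply([0,0,bot.hold_point_z]); print("expected tip px",proj(c,g-[0,0,.105]),"origin",proj(c,g-[0,0,.05]))
E
```

```text
time: 5.68
tool_pos: [0.5497, -0.0108, 0.3792]
tcp_rot: [-2.047, -2.38, 0.003]
wrist_force: [0.3, -0.1, -2.7]
width: 0.294
grip_force: 59.1
[ 0.54983348 -0.01084072  0.37937266] 5.7333 [-0.22717599 -0.33640397 -2.6232541 ] [-0.00666859  0.0327826   0.01199277] 0.2920320729255589 59.05514895915985
expected tip px [319.77397166 182.13763189] origin [319.73424068 158.72967521]
```

View pics/side1.png

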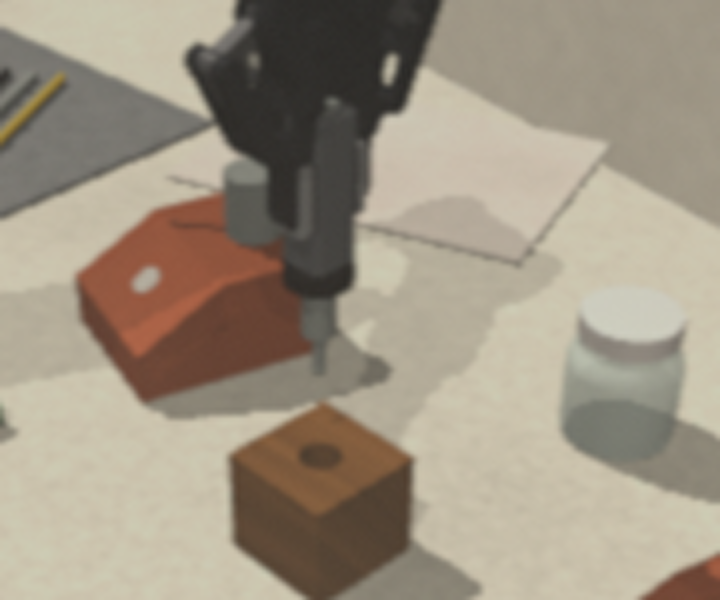

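The gauge is clear of the holder and hangs plumb. Its tip is at about (319.7,183.5) px, against (319.8,182.1) expected, so it hangs 1.5–3 mm low in the grip. The empty hole is visible. Next I'll plan the tilted approach, standing off 50 mm from the fill.

```bash
cat >> plan.py <<'E'
spot=np.array([.5952,-.2382,.0582]); a=np.radians(20); b=np.radians(-4)
n=np.array([-np.sin(a)*np.cos(b),-np.sin(a)*np.sin(b),np.cos(a)])
TIP=.1547+.1065
def tcp(h): return spot+n*(TIP+h)
E
python3 - <<'E'
from plan import *
p,R,s=state(); step(p,R,tcp(.05),frame(8.6,-n)); print(tcp(.05))
E
```

```text
shift in tool axes mm [-208.4  -92.9   28.9] then turn deg [-19.62  -4.52  -0.77]
[ 0.48902261 -0.23077535  0.35063234]
```

```bash
python3 -m jog '[{"dx":-10,"dy":-4.5,"dz":1.4,"ax":0,"ay":0,"az":0},{"dx":-20,"dy":-9,"dz":2.8,"ax":0,"ay":0,"az":0},{"dx":-24,"dy":-10.6,"dz":3.3,"ax":0,"ay":0,"az":0},{"dx":-24,"dy":-10.6,"dz":3.3,"ax":0,"ay":0,"az":0},{"dx":-24,"dy":-10.6,"dz":3.3,"ax":0,"ay":0,"az":0},{"dx":-24,"dy":-10.6,"dz":3.3,"ax":0,"ay":0,"az":0},{"dx":-24,"dy":-10.6,"dz":3.3,"ax":0,"ay":0,"az":0},{"dx":-24,"dy":-10.6,"dz":3.3,"ax":0,"ay":0,"az":0},{"dx":-22,"dy":-10,"dz":3,"ax":0,"ay":0,"az":0},{"dx":-12.4,"dy":-6.1,"dz":1.9,"ax":0,"ay":0,"az":0},{"dx":0,"dy":0,"dz":0,"ax":-4.9,"ay":-1.13,"az":-0.2},{"dx":0,"dy":0,"dz":0,"ax":-4.9,"ay":-1.13,"az":-0.2},{"dx":0,"dy":0,"dz":0,"ax":-4.9,"ay":-1.13,"az":-0.2},{"dx":0,"dy":0,"dz":0,"ax":-4.9,"ay":-1.13,"az":-0.2},{"dx":0,"dy":0,"dz":0,"ax":0,"ay":0,"az":0},{"dx":0,"dy":0,"dz":0,"ax":0,"ay":0,"az":0},{"dx":0,"dy":0,"dz":0,"ax":0,"ay":0,"az":0},{"dx":0,"dy":0,"dz":0,"ax":0,"ay":0,"az":0}]'
python3 - <<'E'
from plan import *; from h import *; from workcell import optics
p,R,s=state()
for nm in("side","top"):
    c=optics.read_camera(nm); np.savez(nm+"2.npz",**c)
    x,y=(350,160) if nm=="side" else (360,130)
    im=cv2.resize(c["img"][y:y+120,x:x+100,::-1],None,fx=4,fy=4,interpolation=cv2.INTER_CUBIC)
    A=im if nm=="side" else np.hstack([A,im])
    print(nm,"expected tip px",proj(c,p+R.apply([0,0,TIP])),"origin",proj(c,p+R.apply([0,0,TIP-.055])),"spot",proj(c,spot))
cv2.imwrite("pics/near.png",A)
print(p,s["time"],s["wrist_force"],s["torque"],s["width"],s["grip_force"],s["q"]); step(p,R,tcp(.05),frame(8.6,-n))
E
```

```text
time: 7.23
tool_pos: [0.4893, -0.231, 0.3518]
tcp_rot: [1.84, 2.17, 0.297]
wrist_force: [0.3, -0.1, -1.9]
width: 0.294
grip_force: 59.5
side expected tip px [410.27464087 246.55213275] origin [406.09179316 227.41421452] spot [413.29417474 262.39301027]
top expected tip px [421.3003985  183.08823461] origin [427.10534518 186.8372978 ] spot [416.36753014 180.28922225]
[ 0.48931927 -0.23104919  0.35177619] 7.2333 [ 0.29094162 -0.08036887 -1.8542027 ] [ 0.01252864  0.26791938 -0.0028809 ] 0.29355055865672774 59.45888042449951 [-0.53698386 -0.04640283  2.06750814  0.21300612  0.81757424 -0.82370591]
shift in tool axes mm [ 0.4 -0.6  1. ] then turn deg [ 0.01 -0.    0.04]
```

View pics/near.png

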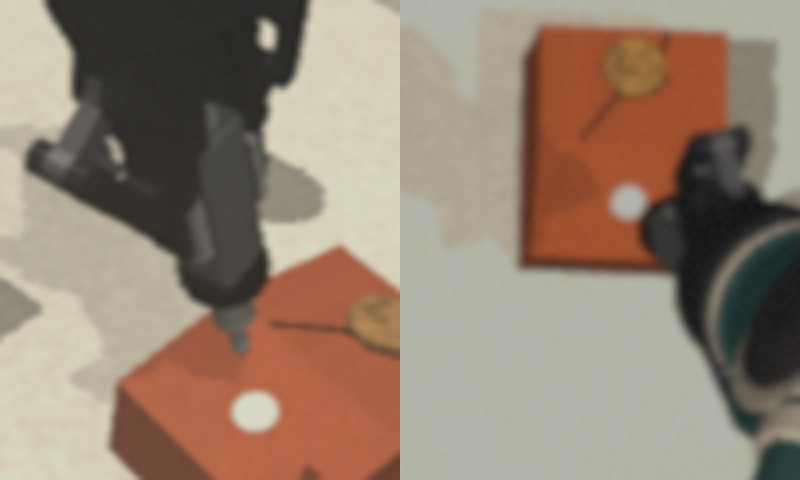

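In the side view the tip is at (410,248) px, 1.4 px further down the axis than expected, so it extends about 3–4 mm more than modelled. The fill centre is at (413.7,262.7) px, in line with the axis. Next I'll approach to just short of contact.

```bash
python3 -m jog '[{"dx":0.4,"dy":-0.6,"dz":5,"ax":0,"ay":0,"az":0},{"dx":0,"dy":0,"dz":9,"ax":0,"ay":0,"az":0},{"dx":0,"dy":0,"dz":9,"ax":0,"ay":0,"az":0},{"dx":0,"dy":0,"dz":9,"ax":0,"ay":0,"az":0},{"dx":0,"dy":0,"dz":6,"ax":0,"ay":0,"az":0},{"dx":0,"dy":0,"dz":2,"ax":0,"ay":0,"az":0},{"dx":0,"dy":0,"dz":0,"ax":0,"ay":0,"az":0},{"dx":0,"dy":0,"dz":0,"ax":0,"ay":0,"az":0},{"dx":0,"dy":0,"dz":0,"ax":0,"ay":0,"az":0},{"dx":0,"dy":0,"dz":0,"ax":0,"ay":0,"az":0}]'
cat > chk.py <<'E'
import sys
from plan import *; from h import *; from workcell import optics
F=[];c=None
for i in range(6):
    p,R,s=state(); F.append(s["wrist_force"]@n)
    c=optics.read_camera("side")
np.savez(f"side{sys.argv[1]}.npz",**c)
im=c["img"][205:275,385:445,::-1]; cv2.imwrite(f"pics/c{sys.argv[1]}.png",cv2.resize(im,None,fx=8,fy=8,interpolation=cv2.INTER_CUBIC))
print("t",s["time"],"force along n",np.round(F,2),np.mean(F).round(2)); print("tip px",proj(c,p+R.apply([0,0,TIP])),"origin px",proj(c,p+R.apply([0,0,TIP-.055])))
print("h left",(p-spot)@n-TIP); step(p,R,tcp(0),frame(8.6,-n))
E
python3 chk.py 3
```

```text
time: 8.17
tool_pos: [0.5025, -0.2317, 0.3146]
tcp_rot: [1.838, 2.168, 0.299]
wrist_force: [-0.2, -1.1, -1.5]
width: 0.296
grip_force: 59.4
t 8.4167 force along n [-1.38 -1.16 -2.03 -1.93 -1.34 -1.31] -1.52
tip px [412.88767055 258.77075254] origin px [409.00383206 241.3702575 ]
h left 0.011362027543562414
shift in tool axes mm [-0.1 -0.2 11.4] then turn deg [0.14 0.05 0.03]
```

View pics/c3.png

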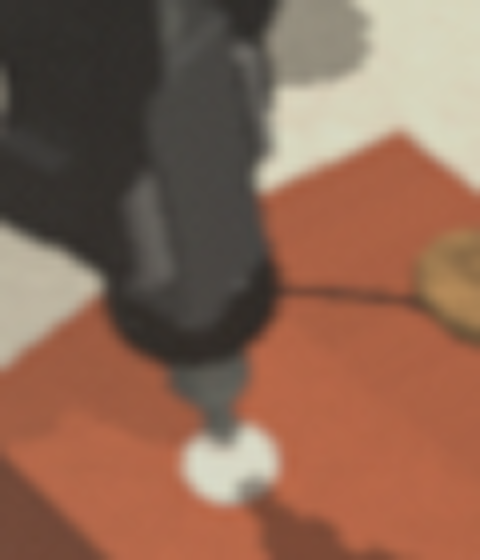

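The tip is at about (413.1,260) px and the fill centre at (413.9,263) px, so roughly 8–10 mm remain. The baseline force is −1.5 N. I'll step in from here.

```bash
python3 -m jog '[{"dx":0,"dy":-0.2,"dz":2,"ax":0,"ay":0,"az":0},{"dx":0,"dy":0,"dz":2,"ax":0,"ay":0,"az":0},{"dx":0,"dy":0,"dz":2,"ax":0,"ay":0,"az":0},{"dx":0,"dy":0,"dz":2,"ax":0,"ay":0,"az":0},{"dx":0,"dy":0,"dz":0,"ax":0,"ay":0,"az":0},{"dx":0,"dy":0,"dz":0,"ax":0,"ay":0,"az":0},{"dx":0,"dy":0,"dz":0,"ax":0,"ay":0,"az":0}]'; python3 chk.py 4; python3 -m jog '[{"dx":0,"dy":0,"dz":1.5,"ax":0,"ay":0,"az":0},{"dx":0,"dy":0,"dz":1.5,"ax":0,"ay":0,"az":0},{"dx":0,"dy":0,"dz":0,"ax":0,"ay":0,"az":0},{"dx":0,"dy":0,"dz":0,"ax":0,"ay":0,"az":0},{"dx":0,"dy":0,"dz":0,"ax":0,"ay":0,"az":0}]'; python3 chk.py 5
```

```text
time: 9.05
tool_pos: [0.5049, -0.2318, 0.3063]
tcp_rot: [1.839, 2.169, 0.299]
wrist_force: [-1.2, -0.5, -2.7]
width: 0.296
grip_force: 59.4
t 9.3 force along n [-2.15 -2.1  -1.53 -1.4  -2.28 -2.37] -1.97
tip px [413.23225568 261.31607249] origin px [409.42337591 244.24352439]
h left 0.0031075990872353465
shift in tool axes mm [-0.1  0.1  3.1] then turn deg [0.12 0.03 0.03]
time: 9.77
tool_pos: [0.5059, -0.2318, 0.3035]
tcp_rot: [1.839, 2.169, 0.299]
wrist_force: [-0.2, -0.0, -2.1]
width: 0.294
grip_force: 59.4
t 10.0167 force along n [-1.89 -1.9  -2.08 -1.66 -1.74 -1.83] -1.85
tip px [413.41254006 262.18823858] origin px [409.63016455 245.23290557]
h left 8.057234449526662e-05
shift in tool axes mm [-0.2  0.1  0.1] then turn deg [0.12 0.03 0.03]
```

```bash
for i in 6; do python3 -m jog '[{"dx":0,"dy":0,"dz":1,"ax":0,"ay":0,"az":0},{"dx":0,"dy":0,"dz":1,"ax":0,"ay":0,"az":0},{"dx":0,"dy":0,"dz":0,"ax":0,"ay":0,"az":0},{"dx":0,"dy":0,"dz":0,"ax":0,"ay":0,"az":0}]' >/dev/null; python3 chk.py 6|head -1;  python3 -m jog '[{"dx":0,"dy":0,"dz":1,"ax":0,"ay":0,"az":0},{"dx":0,"dy":0,"dz":1,"ax":0,"ay":0,"az":0},{"dx":0,"dy":0,"dz":0,"ax":0,"ay":0,"az":0},{"dx":0,"dy":0,"dz":0,"ax":0,"ay":0,"az":0}]' >/dev/null; python3 chk.py 7; done
```

```text
t 10.65 force along n [ 0.09 -0.59 -1.3  -0.71 -0.04 -1.03] -0.6
t 11.2833 force along n [1.31 0.79 0.44 0.41 1.05 0.19] 0.7
tip px [413.72763623 263.3108216 ] origin px [409.97650856 246.50670142]
h left -0.0038921384156790917
shift in tool axes mm [-0.1  0.1 -3.9] then turn deg [0.13 0.03 0.03]
```

View pics/c7.png

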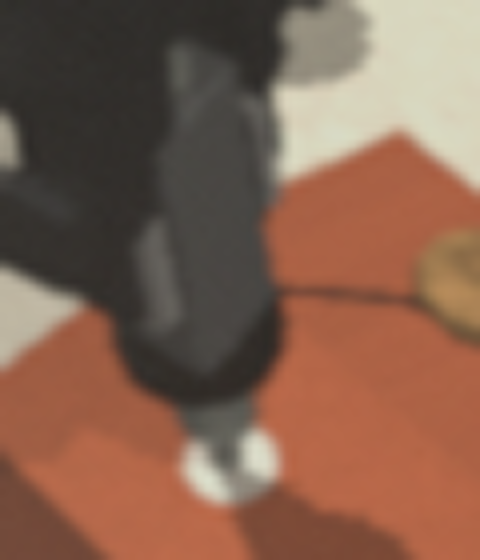

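Contact is made: the force has risen about 2.5 N above baseline. The tip sits at about (414,264) px on the fill, whose centre is about (413.7,263) px. I'll press about 4 mm more.

```bash
python3 -m jog '[{"dx":0,"dy":0,"dz":1,"ax":0,"ay":0,"az":0},{"dx":0,"dy":0,"dz":1,"ax":0,"ay":0,"az":0},{"dx":0,"dy":0,"dz":0,"ax":0,"ay":0,"az":0},{"dx":0,"dy":0,"dz":0,"ax":0,"ay":0,"az":0}]' >/dev/null; python3 chk.py 8;  python3 -m jog '[{"dx":0,"dy":0,"dz":1,"ax":0,"ay":0,"az":0},{"dx":0,"dy":0,"dz":1,"ax":0,"ay":0,"az":0},{"dx":0,"dy":0,"dz":0,"ax":0,"ay":0,"az":0},{"dx":0,"dy":0,"dz":0,"ax":0,"ay":0,"az":0},{"dx":0,"dy":0,"dz":0,"ax":0,"ay":0,"az":0},{"dx":0,"dy":0,"dz":0,"ax":0,"ay":0,"az":0}]'; python3 chk.py 9; python3 chk.py 9|head -1
```

```text
t 11.9167 force along n [0.95 1.49 1.19 1.41 1.24 1.68] 1.33
tip px [413.84770815 263.90205045] origin px [410.1141879  247.17372864]
h left -0.005896946383061985
shift in tool axes mm [-0.1  0.1 -5.9] then turn deg [0.12 0.03 0.03]
time: 12.47
tool_pos: [0.5087, -0.232, 0.2962]
tcp_rot: [1.839, 2.169, 0.299]
wrist_force: [-2.5, 0.1, 0.9]
width: 0.298
grip_force: 59.9
t 12.7167 force along n [1.72 1.22 1.45 2.66 1.91 1.59] 1.76
tip px [413.93553284 264.49735266] origin px [410.21966066 247.84591456]
h left -0.007928696565582483
shift in tool axes mm [-0.1  0.1 -7.9] then turn deg [0.12 0.03 0.02]
t 13.0167 force along n [1.71 1.06 1.45 1.59 1.6  1.46] 1.48
```

View pics/c9.png

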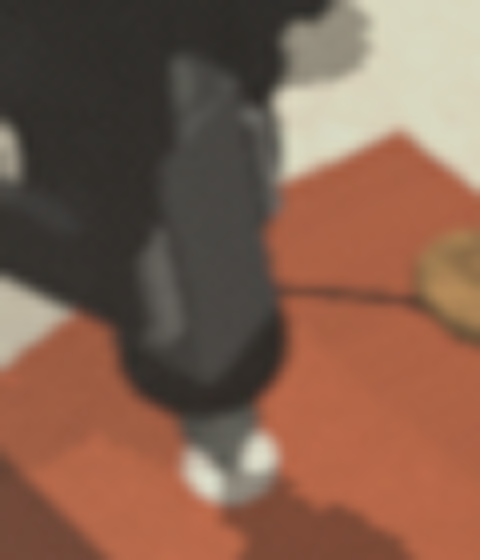

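The gauge is pressed on the fill at (414,264) px, with no slip of the collar relative to the fingers. The plunger is about 7 mm in, at about 3.3 N. I'll add 1 mm to centre it in the range, let it settle, and hand in.

```bash
python3 -m jog '[{"dx":0,"dy":0,"dz":0.8,"ax":0,"ay":0,"az":0},{"dx":0,"dy":0,"dz":0,"ax":0,"ay":0,"az":0},{"dx":0,"dy":0,"dz":0,"ax":0,"ay":0,"az":0},{"dx":0,"dy":0,"dz":0,"ax":0,"ay":0,"az":0},{"dx":0,"dy":0,"dz":0,"ax":0,"ay":0,"az":0},{"dx":0,"dy":0,"dz":0,"ax":0,"ay":0,"az":0}]'; python3 chk.py 10; python3 -c "
from workcell import bot
print(bot.finish_job())"
```

```text
time: 13.57
tool_pos: [0.509, -0.2321, 0.2954]
tcp_rot: [1.839, 2.169, 0.299]
wrist_force: [0.2, -0.3, 1.3]
width: 0.299
grip_force: 59.9
t 13.8167 force along n [1.1  1.9  3.12 2.81 3.03 2.69] 2.44
tip px [413.98158812 264.73026962] origin px [410.27375388 248.1091153 ]
h left -0.0087496614102332
shift in tool axes mm [-0.1  0.1 -8.7] then turn deg [0.12 0.03 0.02]
the job is handed in; nothing more can be done
None
```

The job is handed in with the gauge still held square on the fill of the tagged block, plunger an estimated 8 mm in at about 4 N, at 13.8 s; no verdict came back.

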